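Find the clamp knob that fits the stud and lock it

TASK

Fasten the blue clamp strap with whichever of the two orange knobs fits its stud: try a knob on the stud, wings in line with the strap; the right one goes fully down onto the strap, the wrong one stops high. Lock the right knob with a quarter turn clockwise (seen from above) and let go; leave the wrong one on the worktop clear of the fixture.

Things in the scene. Friction and masses are not known exactly. Their poses are not given: they have to be found in the camera images.
- knob_1_mid (a point): One of two outwardly identical orange clamp knobs, 0.12 kg; only one fits the stud, the difference is hidden inside. Square body 42x42 mm, 52 tall, closed top with black disc; wings 12 mm thick reach along its x to 70 mm over all. Grip the plain 42 mm faces (along y). Point: body centre, 26 mm above its underside; z up, x along the wings. Stands left or right of the fixture.
- knob_2_mid (a point): The other of two outwardly identical orange clamp knobs, 0.12 kg; only one fits the stud, the difference is hidden inside. Square body 42x42 mm, 52 tall, closed top with black disc; wings 12 mm thick reach along its x to 70 mm over all. Grip the plain 42 mm faces (along y). Point: body centre, 26 mm above its underside; z up, x along the wings. Stands left or right of the fixture.
- stud_seat (a point): Where the fixed upright steel stud leaves the top of the blue strap, 46 mm above the worktop; a knob that is home has its underside here. z up, x along the strap (134x34 mm). Stud 16 mm thick, 34 mm tall above here, its top 12 mm tapering to 6; knob bores are 20 mm wide, 38 deep. Only the stud stands above the strap. Grey base plate 170x80 mm, long side along x, fixed to the worktop.
- stud_pin (a point): Centre of the stud's cross pin, 6 mm thick, 28 long, along the strap (x), 14 mm above the strap. The right knob has slots in line with its wings: within 15 degrees of the strap it passes the pin, rests on the strap, then turns clockwise freely about 90 degrees to a stop (85 is enough); the pin then holds it. The wrong knob stops on the pin, 17 mm short of home.
Mind the look-alikes: they are no part of the job. Leave any yellow look-alike of the part that bears knob_2_mid alone.

How it is judged:
At the end, for the whole second after the job is handed in: One knob is home: within 12 mm of the stud's axis, centre under 33 mm above the strap top, upright within 10 degrees, wings over 52 degrees off the strap's direction, at rest. The other rests on the worktop (centre below 40 mm), over 55 mm from the stud (((horizontal distance between knob_1_mid and stud_seat below 0.012 m and z of knob_1_mid in the frame of stud_seat below 0.033 m and angle between knob_1_mid's own z axis and vertical below 0.17 rad and angle between the x axis of knob_1_mid and the x axis of stud_seat, either way round above 0.9 rad and linear speed of each of knob_1, knob_2 below 0.02 m/s and horizontal distance between knob_2_mid and stud_seat above 0.055 m and height (world z) of knob_2_mid below 0.04 m) or (horizontal distance between knob_2_mid and stud_seat below 0.012 m and z of knob_2_mid in the frame of stud_seat below 0.033 m and angle between knob_2_mid's own z axis and vertical below 0.17 rad and angle between the x axis of knob_2_mid and the x axis of stud_seat, either way round above 0.9 rad and linear speed of each of knob_2, knob_1 below 0.02 m/s and horizontal distance between knob_1_mid and stud_seat above 0.055 m and height (world z) of knob_1_mid below 0.04 m))); the robot touches nothing.
It also fails if it takes over 64 s, if anything falls off the work surface, if the arm or the gripper's body presses on something with over 40 N, if the wrist force passes 120 N, or if a joint passes its speed limit or range.

ROBOT

A 7-joint arm with a two-finger parallel gripper is mounted at the origin on a cart in front of the work surface, level with it; the furniture and walls round the work are solid. World frame = base frame: x ahead of the robot, y to its left, z up, the work surface at z = 0. Lengths are in m, angles in rad, forces in N, time in s.
With the tool pointing down it reaches from about 0.4 to 0.875 m from the base axis. Payload 19.3 kg.
Tool frame: the origin (TCP) lies midway between the tips of the shut fingers; the grasp point (between the pads) lies 19 mm behind it; z points along the fingers, y is the line along which they close (so a half turn about z gives the same grasp; the last joint's range is limited). The gripper opens to 85 mm and grips with 20 to 120 N. Pads are 22 mm wide; open, the fingers measure 114 mm over their backs; the gripper's body (76 mm by 85 mm) begins 54 mm behind the grasp point. The pads swing forward as they close: fully open they stand 13 mm farther back than shut.
Start: joints at [1.11, 0.521, -0.036, 1.599, 0.021, 1.021, -0.113], TCP at [0.238, -0.578, 0.231] pointing down, gripper open.
Joint ranges: [-2.91, 2.91], [-0.3, 2.13], [-1.5, 1.42], [0.17, 2.43], [-1.26, 4.41], [0.16, 1.93], [-2.52, 2.52]. Speed limits (rad/s): [1.89, 1.89, 2.39, 2.39, 3.01, 3.01, 3.01].

INTERFACE

Orientations are given as [roll, pitch, yaw] about the fixed x, y, z axes, in that order (R = Rz(yaw) Ry(pitch) Rx(roll)).
In Python, from workcell import telemetry, grab_frame, calibration, bot, outline_of, landmark_of gives the robot as it stands. The module is installed in compiled form; this text tells all that it offers.
- The arm moves only by the shell command python3 -m inch 'ROWS' [FORCE]. ROWS is JSON, a list of rows, each a list of 7 numbers: the shift along the tool's x, y, z in m, then the turn, a rotation vector about the tool's x, y, z in rad, then the closure, from 0 (fully open) to 1 (shut). A call has 1 to 5 rows; each row shifts and turns the commanded pose from where the row before left it, along the tool's axes as they then stand; what a row does not reach is not made up. A row lasts 1/10 s, in which the tool goes at most 50 mm and 8.59 degrees, less where a joint would pass 70% of its speed; a pose out of reach is approached as far as the arm can. A call is refused whole if a number of a shift passes 0.05 or a number of a turn 0.15, either way. A call with a gripper value outside its range is refused whole. The fingers move at their own pace and stop on an object; FORCE is the grip in N (left out, the last holds). Time passes only in rows, so rows that do not move let the fingers close. It gives the time, the measured TCP pose, the force, the opening and the grip force at its end, in the units of the state.
- telemetry.observe(): the state, without advancing time (a new reading comes with each control period).
- grab_frame(name): name is "side" or "top"; returns the picture (400x640x3 uint8, red, green, blue); there is no depth.
- calibration(name): a dict with "fovy" (degrees; the focal length in pixels is half the picture's height over the tangent of half this angle, whatever the lens; pixels are square), "cx", "cy" (the principal point, pixels), "dist" ([k1, k2, p1, p2, k3] as OpenCV has them; the pictures are not rectified), "pose" (4x4, takes a point from camera to world coordinates). Camera axes: x right, y down, z forward; pixel columns grow to the right and rows downward; lengths in m; the calibration is good to about 2 mm. A picture is of the moment at which its call begins. calibration takes no time and is no camera call.
- bot.job_done(): hands the job in; it is judged then, once.
Trained networks look in the newest picture that a camera, given by its name, has taken for a name from the list of things; names that differ only in an ending like _2 or _b are one class to them, and where a whole thing is asked for, a point or a joint stands for the part that bears it (a point fixed in the world has none). Each returns a list of dicts, best first, with "score" (0 to 1); they miss things now and then, are a little off and sometimes report something else, mostly with a low value. They report only what shows in the picture. A call takes as long as a camera call. They do not tell look-alikes from the thing itself.
- outline_of(label, camera): "region" (400x640 bool, what is visible of it) and "rect" ([left, top, right, bottom] in pixels, round what is visible of it).
- landmark_of(label, camera): "xy" ([column, row] in pixels: a listed point, or the origin of a listed thing).
The state is a dict: "clock": time; "qpos": joint angles; "qd": joint speeds; "joint_efforts": joint torques, N m; "position": TCP position; "tool_rot": TCP orientation; "force": force on the tool from outside, world axes, zero at the start; "moment": the same for the moment, N m; "grip_width": finger opening in m; "finger_force": force on a finger pad.
Only numpy, scipy, OpenCV 4.12 (cv2) and the standard library are available. Lean on these libraries where they do the work, as an engineer would, in place of code of your own. Each camera call takes 0.05 s, during which the arm holds its last target. There are 200 camera calls.

## Working session

There is one attempt and no reset: what is moved stays moved. The work goes in short steps, Python scripts to look and compute and a shell command to move; the robot and the scene stay as the last step left them, time stands still between calls to the robot, and variables do not carry over. Pictures are saved under pics/ and viewed, at most 10 in all, crops included, and the job is handed in when it is done.

```bash
mkdir -p pics; cat > h.py <<'E'
import numpy as np, cv2
from workcell import telemetry, grab_frame, calibration, bot, outline_of, landmark_of
def cam(n):
    c=calibration(n); f=200/np.tan(np.radians(c["fovy"])/2)
    return np.array([[f,0,c["cx"]],[0,f,c["cy"]],[0,0,1]]),np.array(c["dist"],float),np.array(c["pose"])
def ray(n,uv):
    K,d,P=cam(n); q=cv2.undistortPoints(np.array([[uv]],float),K,d)[0,0]
    return P[:3,3],P[:3,:3]@np.array([q[0],q[1],1])
def at(n,uv,z):
    o,v=ray(n,uv); return o+v*(z-o[2])/v[2]
def px(n,p):
    K,d,P=cam(n); Q=np.linalg.inv(P); p=np.atleast_2d(np.array(p,float))
    return cv2.projectPoints(p,cv2.Rodrigues(Q[:3,:3])[0],Q[:3,3],K,d)[0][:,0]
def save(n,name,crop=None,s=1):
    im=grab_frame(n); 
    if crop: a,b,c,d=crop; im=im[b:d,a:c]
    cv2.imwrite("pics/"+name,cv2.resize(im,None,fx=s,fy=s,interpolation=cv2.INTER_CUBIC)[:,:,::-1])
E
python3 - <<'E'
from h import *
a=grab_frame("top");b=grab_frame("side")
cv2.imwrite("pics/a.png",cv2.resize(np.vstack([a,b]),(480,600),interpolation=cv2.INTER_AREA)[:,:,::-1])
cv2.imwrite("pics/top.png",a[:,:,::-1])
for n in("top","side"):
    print(n,cam(n)[2].round(3).tolist())
    for l,z in(("knob_1_mid",.026),("stud_seat",.046),("stud_pin",.06)):
        for r in landmark_of(l,n): print(l,round(r["score"],2),np.round(r["xy"],1),at(n,r["xy"],z).round(4))
s=telemetry.observe();print(s)
E
```

```text
top [[-0.017, -0.988, 0.156, 0.3], [-1.0, 0.016, -0.008, -0.049], [0.006, -0.156, -0.988, 1.194], [0.0, 0.0, 0.0, 1.0]]
stud_seat 0.88 [288.8 173.5] [0.5588 0.0215 0.046 ]
stud_pin 0.8 [290.1 172.7] [0.5582 0.0166 0.06  ]
side [[0.995, -0.027, 0.1, 0.367], [-0.102, -0.423, 0.9, -1.217], [0.018, -0.906, -0.424, 0.608], [0.0, 0.0, 0.0, 1.0]]
knob_1_mid 0.71 [325.  176.5] [0.5147 0.219  0.026 ]
stud_seat 0.91 [344.  194.1] [0.5527 0.0267 0.046 ]
stud_pin 0.86 [347.2 191.9] [0.5597 0.0108 0.06  ]
{'clock': 0.4, 'qpos': array([ 1.10979809,  0.52152495, -0.03631099,  1.59958791,  0.02118845,
        1.02108144, -0.11284005]), 'qd': array([ 6.18896823e-05, -8.19129852e-04,  1.21978693e-03, -7.93651779e-04,
        1.07213898e-03,  1.71308858e-04, -2.51856875e-04]), 'joint_efforts': array([-3.26405978e-03, -9.26046252e+01,  1.97518341e+00, -3.69900477e+01,
        1.78887520e-02,  3.41569430e-03, -6.29226156e-05]), 'position': array([ 0.23803764, -0.57782844,  0.23118123]), 'tool_rot': array([-3.14137484e+00,  1.34179534e-06,  3.90720347e-01]), 'force': array([ 0.23230876, -0.4655495 , -1.03478134]), 'moment': array([ 0.04918077, -0.01427136, -0.00673009]), 'finger_force': 0.0, 'grip_width': 0.08531817018121762}
```

View pics/top.png

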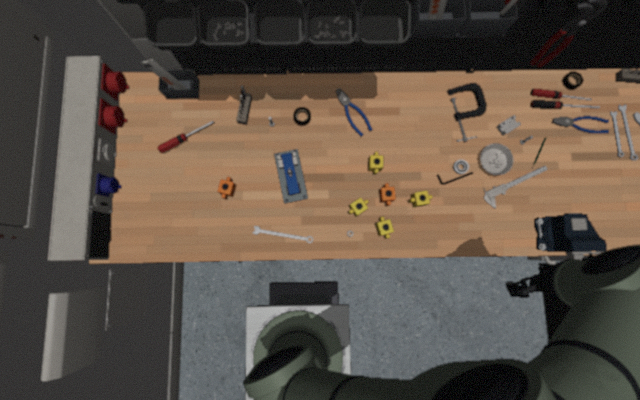

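View pics/a.png

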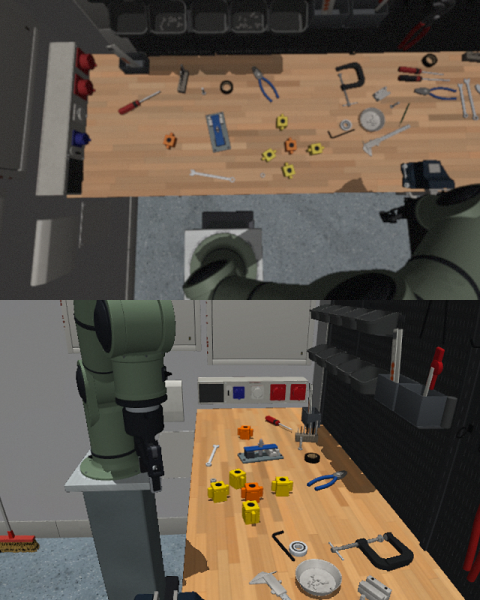

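The top view shows orange knobs at (227,188) and (388,194). Yellow look-alikes stand at (376,162), (359,207), (422,198) and (385,228). The two orange ones fit the description, since knobs are orange and the yellow ones are to be left alone. I'll confirm with a crop.

```bash
cat >> h.py <<'E'
from scipy.optimize import minimize
def box(x0,x1,y,z0,z1): return np.array([[a,b,c] for a in(x0,x1) for b in(-y,y) for c in(z0,z1)])
def sil(n,p,z0,parts,s=4):
    c,sn=np.cos(p[2]),np.sin(p[2]); R=np.array([[c,-sn,0],[sn,c,0],[0,0,1]]); m=np.zeros((400,640),np.float32)
    m=np.zeros((400*s,640*s),np.uint8)
    for b in parts:
        u=px(n,b@R.T+[p[0],p[1],z0]); cv2.fillConvexPoly(m,cv2.convexHull(np.round((u+.5)*s).astype(np.int32)),1)
    return cv2.resize(m.astype(np.float32),(640,400),interpolation=cv2.INTER_AREA)
KN=[box(-.021,.021,.021,0,.052),box(-.035,.035,.006,.005,.045)]
def hue(im,lo,hi,smin=120):
    h=cv2.cvtColor(im,cv2.COLOR_RGB2HSV); return ((h[...,0]>=lo)&(h[...,0]<=hi)&(h[...,1]>smin)&(h[...,2]>60))
def fit(masks,p0,z0,parts,half=25):
    best=None
    def cost(p):
        t=0
        for n,m in masks.items():
            u,v=px(n,[p0[0],p0[1],z0+.02])[0].astype(int); w=np.s_[max(v-half,0):v+half,max(u-half,0):u+half]
            t+=np.abs(sil(n,p,z0,parts)[w]-m[w]).sum()
        return t
    for y in np.arange(p0[2],p0[2]+np.pi-.01,np.pi/8):
        r=minimize(cost,[p0[0],p0[1],y],method="Nelder-Mead",options=dict(initial_simplex=[[p0[0],p0[1],y],[p0[0]+.01,p0[1],y],[p0[0],p0[1]+.01,y],[p0[0],p0[1],y+.25]],xatol=2e-4,fatol=.05))
        if best is None or r.fun<best.fun: best=r
    return best
E
python3 - <<'E'
from h import *
a=grab_frame("top");b=grab_frame("side")
t=cv2.resize(a[140:250,190:450],None,fx=3,fy=3,interpolation=cv2.INTER_CUBIC)
s=cv2.resize(b[150:310,240:400],(270,270))
t2=np.zeros((270,780,3),np.uint8);t2[:,:270]=s
cv2.imwrite("pics/c.png",np.vstack([t,t2])[:,:,::-1])
print([a[188+d,227+e].tolist() for d,e in((6,0),(0,6))],a[200,359].tolist())
def close(m):
    return cv2.morphologyEx(m.astype(np.uint8),cv2.MORPH_CLOSE,np.ones((5,5))).astype(np.float32)
M={"top":close(hue(a,3,16)),"side":close(hue(b,3,16))}
S=M
for uv in((227,188),(388,194)):
    g=at("top",uv,.035)
    for k in(["top"],["top","side"]):
        r=fit({n:M[n] for n in k},[g[0],g[1],0],0,KN,18); print(uv,k,r.x.round(4),round(r.fun,1),np.degrees(r.x[2]).round(1))
# strap: blue
m=hue(a,100,125,100); m[:, :250]=0;m[:,330:]=0; m[:140]=0;m[210:]=0
v,u=np.nonzero(m); w=np.array([at("top",q,.046)[:2] for q in zip(u.astype(float),v)])
r=cv2.minAreaRect(w.astype(np.float32)*1000); print("strap",len(u),r)
ST=[box(-.067,.067,.017,.040,.046)]
for n,im in(("top",a),("side",b)):
    mm=close(hue(im,100,125,100)); f=fit({n:mm},[r[0][0]/1000,r[0][1]/1000,0],0,ST,35); print(n,f.x.round(4),np.degrees(f.x[2]).round(1),f.fun)
E
```

```text
[[117, 69, 33], [71, 33, 7]] [182, 165, 69]
(227, 188) ['top'] [0.5212 0.2221 2.8537] 24.9 163.5Traceback (most recent call last):
  File "<stdin>", line 15, in <module>
  File "h.py", line 38, in fit
    r=minimize(cost,[p0[0],p0[1],y],method="Nelder-Mead",options=dict(initial_simplex=[[p0[0],p0[1],y],[p0[0]+.01,p0[1],y],[p0[0],p0[1]+.01,y],[p0[0],p0[1],y+.25]],xatol=2e-4,fatol=.05))
    res = _minimize_neldermead(fun, x0, args, callback, bounds=bounds,
                               **options)
    fxr = func(xr)
    fx = function(np.copy(x), *(wrapper_args + args))
  File "h.py", line 34, in cost
    u,v=px(n,[p0[0],p0[1],z0+.02])[0].astype(int); w=np.s_[max(v-half,0):v+half,max(u-half,0):u+half]
        ~~^^^^^^^^^^^^^^^^^^^^^^^^
  File "h.py", line 12, in px
    K,d,P=cam(n); Q=np.linalg.inv(P); p=np.atleast_2d(np.array(p,float))
          ~~~^^^
  File "h.py", line 4, in cam
    c=calibration(n); f=200/np.tan(np.radians(c["fovy"])/2)
ValueError: time passes only in moves, steps and waits
```

View pics/c.png

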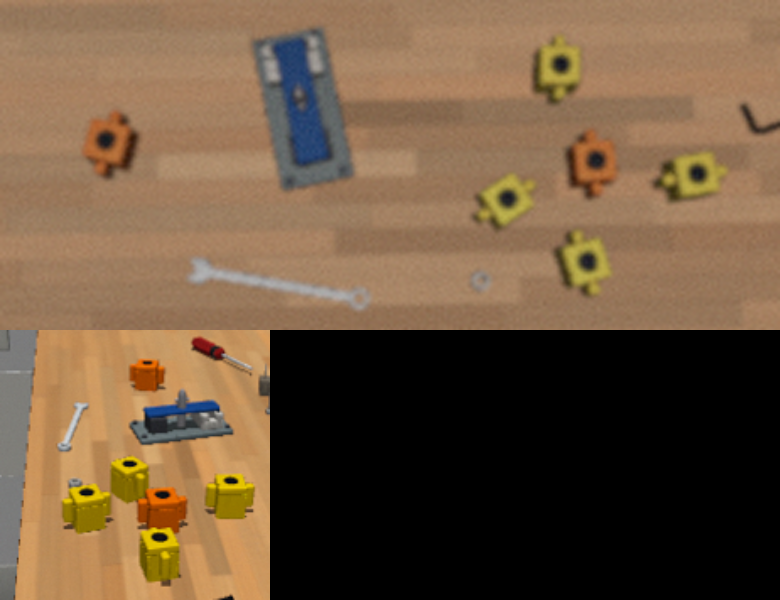

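The crop confirms the orange knobs, at (227,188) and (388,194) in the full top image. The second stands among four yellow ones. I'll cache the calibration and finish the fit.

```bash
sed -i 's/^def cam/import functools\n@functools.lru_cache(None)\ndef cam/' h.py
sed -i 's/,s=4)/,s=6)/' h.py
python3 - <<'E'
from h import *
a=grab_frame("top");b=grab_frame("side")
np.savez("cal.npz",a=a,b=b)
def close(m):
    return cv2.morphologyEx(m.astype(np.uint8),cv2.MORPH_CLOSE,np.ones((5,5))).astype(np.float32)
M={"top":close(hue(a,3,16,150)),"side":close(hue(b,3,16,190))}
for uv in((227,188),(388,194)):
    g=at("top",uv,.035)
    for k in(["top"],["top","side"]):
        r=fit({n:M[n] for n in k},[g[0],g[1],0],0,KN,18); print(uv,k,r.x.round(4),round(r.fun,1),np.degrees(r.x[2]).round(1))
for uv in((376,162),(359,207),(422,198),(385,228)): print("yel",at("top",uv,.04).round(3))
m=hue(a,100,125,100); m[:, :250]=0;m[:,330:]=0; m[:140]=0;m[210:]=0
v,u=np.nonzero(m); w=np.array([at("top",q,.046)[:2] for q in zip(u.astype(float),v)])
r=cv2.minAreaRect(w.astype(np.float32)*1000); print("strap",len(u),r)
ST=[box(-.067,.067,.017,.040,.046)]
for n,im in(("top",a),("side",b)):
    mm=close(hue(im,100,125,100)); f=fit({n:mm},[r[0][0]/1000,r[0][1]/1000,0],0,ST,35); print(n,f.x.round(4),np.degrees(f.x[2]).round(1),f.fun)
E
```

```text
(227, 188) ['top'] [ 0.5205  0.2215 -0.2469] 64.0 -14.1
(227, 188) ['top', 'side'] [ 0.5211  0.2241 -0.2425] 104.7 -13.9
(388, 194) ['top'] [ 0.4927 -0.289   3.124 ] 56.3 179.0
(388, 194) ['top', 'side'] [ 0.4903 -0.2873  0.038 ] 178.8 2.2
yel [ 0.593 -0.257  0.04 ]
yel [ 0.449 -0.197  0.04 ]
yel [ 0.475 -0.396  0.04 ]
yel [ 0.382 -0.275  0.04 ]
strap 381 ((559.97021484375, 17.709850311279297), (132.43356323242188, 33.18293380737305), 10.764814376831055)
top [0.5605 0.0184 3.3314] 190.9 49.361114501953125
side [0.5605 0.0158 0.2029] 11.6 66.27777862548828
```

```bash

python3 -m inch '[[0.045,-0.02,0,0,0,0,0],[0.045,-0.02,0,0,0,0,0],[0.045,-0.02,0,0,0,0,0],[0.045,-0.02,0,0,0,0,0],[0.045,-0.02,0,0,0,0,0]]'
python3 -m inch '[[0.045,-0.02,0,0,0,0,0],[0.025,-0.043,0,0,0,0,0],[0.025,-0.043,0,0,0,0,0],[0.025,-0.043,0,0,0,0,0],[0.025,-0.043,0,0,0,0,0]]'
python3 -m inch '[[0.025,-0.043,0,0,0,0,0],[0.025,-0.043,0,0,0,0,0],[0.025,-0.043,0,0,0,0,0],[0.025,-0.043,0,0,0,0,0],[0.025,-0.043,0,0,0,0,0]]'
python3 -m inch '[[0.025,-0.043,0,0,0,0,0],[0.025,-0.043,0,0,0,0,0],[0.025,-0.043,0,0,0,0,0],[0,0,0,0,0,0,0]]'
python3 -m inch '[[0,0,0,0,0,-0.148,0],[0,0,0,0,0,-0.148,0],[0,0,0,0,0,-0.148,0],[0,0,0,0,0,-0.148,0],[0,0,0,0,0,-0.148,0]]'
python3 -c "
from h import *
s=telemetry.observe();print(s['qpos'],s['position'],s['tool_rot'])"
```

```text
clock: 1.1
position: [0.4091, -0.3982, 0.2315]
tool_rot: [3.141, -0.0, 0.391]
force: [1.4, -1.5, -0.3]
grip_width: 0.0852
finger_force: 0.0
clock: 1.6
position: [0.4689, -0.1651, 0.2315]
tool_rot: [3.141, -0.0, 0.391]
force: [1.1, 0.3, 0.1]
grip_width: 0.0852
finger_force: 0.0
clock: 2.1
position: [0.5026, 0.0814, 0.2316]
tool_rot: [3.141, -0.001, 0.391]
force: [1.3, -0.3, 0.1]
grip_width: 0.0857
finger_force: 0.0
clock: 2.5
position: [0.522, 0.2345, 0.2312]
tool_rot: [-3.138, -0.001, 0.398]
force: [-0.9, -1.3, -0.8]
grip_width: 0.0853
finger_force: 0.0
clock: 3.0
position: [0.5229, 0.2272, 0.2314]
tool_rot: [3.141, -0.0, 1.137]
force: [-0.1, 0.2, -0.4]
grip_width: 0.0855
finger_force: 0.0
[-0.17738879  0.46617141 -0.46563693  1.7308136   0.24200138  1.00162047
 -1.16551572] [0.52287833 0.22721025 0.23137809] [ 3.14146654e+00 -9.86656258e-05  1.13680797e+00]
```

```bash

python3 -m inch '[[0,0,0,0,0,-0.148,0],[0,0,0,0,0,-0.148,0],[0,0,0,0,0,-0.148,0],[0,0,0,0,0,-0.148,0],[0,0,0,0,0,-0.148,0]]'
python3 -m inch '[[0,0,0,0,0,-0.148,0],[0,0,0,0,0,-0.148,0],[0,0,0,0,0,-0.148,0],[0,0,0,0,0,-0.148,0],[0,0,0,0,0,-0.148,0]]'
python3 -m inch '[[0,0,0.045,0,0,-0.14,0],[0,0,0.045,0,0,-0.14,0],[0,0,0.02,0,0,0,0],[0,0,0,0,0,0,0]]'
python3 - <<'E'
from h import *
s=telemetry.observe();print(s['qpos'],s['position'],s['tool_rot'])
save("side","d.png",(270,110,400,210),5)
E
```

```text
clock: 3.5
position: [0.5229, 0.2271, 0.2314]
tool_rot: [3.141, 0.0, 1.877]
force: [-0.2, 0.0, -0.2]
grip_width: 0.0855
finger_force: 0.0
clock: 4.0
position: [0.5229, 0.2271, 0.2314]
tool_rot: [3.142, 0.0, 2.617]
force: [-0.3, -1.0, -0.4]
grip_width: 0.0853
finger_force: 0.0
clock: 4.4
position: [0.5216, 0.2264, 0.1188]
tool_rot: [-3.139, -0.004, 2.891]
force: [1.0, -0.9, 0.9]
grip_width: 0.0855
finger_force: 0.0
[ 0.02775706  0.6968856  -0.78731027  1.81458778  0.61789472  0.89934249
  0.27310695] [0.52161198 0.22641943 0.11878544] [-3.13920995 -0.00364379  2.89062396]
```

View pics/d.png

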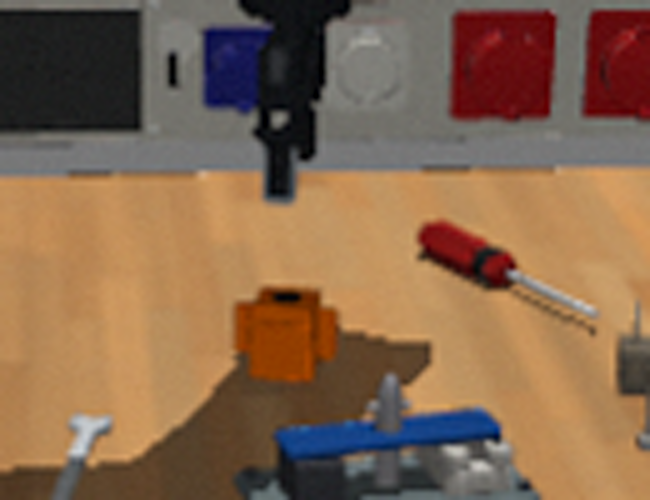

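The fingers are in line above the left knob at crop (285,340). I'll descend and grip.

```bash

python3 -m inch '[[0,-0.004,0.03,0,0,0,0],[0,0,0.03,0,0,0,0],[0,0,0.03,0,0,0,0],[0,0,0.016,0,0,0,0],[0,0,0,0,0,0,0]]'
python3 -m inch '[[0,0,0,0,0,0,1],[0,0,0,0,0,0,1],[0,0,0,0,0,0,1],[0,0,0,0,0,0,1],[0,0,0,0,0,0,1]]' 50
python3 -m inch '[[0,0,0,0,0,0,1],[0,0,0,0,0,0,1],[0,0,0,0,0,0,1]]'
python3 -m inch '[[0,0,-0.03,0,0,0,1],[0,0,-0.04,0,0,0,1],[0,0,-0.04,0,0,0,1],[0,0,0,0,0,0,1],[0,0,0,0,0,0,1]]'
```

```text
clock: 4.95
position: [0.5218, 0.2234, 0.015]
tool_rot: [-3.141, -0.001, 2.89]
force: [-0.5, -0.1, 0.9]
grip_width: 0.0853
finger_force: 0.0
clock: 5.45
position: [0.5225, 0.2235, 0.0166]
tool_rot: [3.141, 0.002, 2.89]
force: [-1.8, -2.2, 12.2]
grip_width: 0.0413
finger_force: 49.9
clock: 5.75
position: [0.5225, 0.2235, 0.0166]
tool_rot: [3.141, 0.002, 2.89]
force: [-2.2, -3.1, 12.4]
grip_width: 0.0416
finger_force: 49.9
clock: 6.25
position: [0.5223, 0.2232, 0.1264]
tool_rot: [3.141, 0.002, 2.89]
force: [-0.1, -0.2, -2.5]
grip_width: 0.041
finger_force: 51.8
```

```bash

python3 -m inch '[[0,0,0,0,0,-0.147,1],[0,0,0,0,0,-0.147,1],[0,0,0,0,0,-0.146,1],[0,-0.02,0,0,0,0,1],[0,-0.04,0,0,0,0,1]]'
python3 -m inch '[[0,-0.045,0,0,0,0,1],[0,-0.045,0,0,0,0,1],[0,-0.04,0,0,0,0,1],[0.001,-0.018,0,0,0,0,1],[0,0,0,0,0,0,1]]'
python3 -m inch '[[0,0,0,0,0,0,1],[0,0,0,0,0,0,1]]'
python3 - <<'E'
from h import *
s=telemetry.observe();print(s['qpos'],s['position'],s['tool_rot'])
b=grab_frame("side");a=grab_frame("top")
t=cv2.resize(b[110:220,300:400],(500,550),interpolation=cv2.INTER_CUBIC)
t2=cv2.resize(a[130:240,260:320],(300,550),interpolation=cv2.INTER_CUBIC)
cv2.imwrite("pics/e.png",np.hstack([t,t2])[:,:,::-1])
p=s['position'];z=p[2]-.0166
c,sn=np.cos(3.33),np.sin(3.33)
m=cv2.morphologyEx(hue(b,3,16,190).astype(np.uint8),cv2.MORPH_CLOSE,np.ones((3,3)))
u,v=px("side",[p[0],p[1],z+.026])[0];print(u,v)
# column extent of bottom of the body vs model
for d in(-.006,-.003,0,.003,.006):
    q=[p[0]+d,p[1],.19]; M=sil("side",q,z,KN); ys,xs=np.nonzero(M>.5); print(d,xs.min(),xs.max(),ys.min(),ys.max())
w=m[int(v)-25:int(v)+25,int(u)-25:int(u)+25]; ys,xs=np.nonzero(w); print("seen",xs.min()+int(u)-25,xs.max()+int(u)-25,ys.min()+int(v)-25,ys.max()+int(v)-25)
for n in("side","top"): print(n,"stud tip pix",px(n,[[.56,.018,.08],[.56,.018,.046]]))
E
```

```text
clock: 6.75
position: [0.532, 0.1664, 0.1245]
tool_rot: [3.14, -0.001, -2.948]
force: [0.7, -1.5, -1.2]
grip_width: 0.0414
finger_force: 51.7
clock: 7.25
position: [0.5596, 0.0154, 0.1239]
tool_rot: [-3.141, -0.002, -2.957]
force: [-0.0, -0.0, -2.0]
grip_width: 0.0414
finger_force: 51.7
clock: 7.45
position: [0.5596, 0.0202, 0.125]
tool_rot: [3.141, -0.001, -2.951]
force: [0.6, 1.0, -0.4]
grip_width: 0.0415
finger_force: 51.7
[ 0.47500229  0.71557452 -0.90100721  1.83366358  0.68907396  0.94054781
  1.02292912] [0.55958059 0.02016947 0.12496232] [ 3.14088920e+00 -5.26768709e-04 -2.95086062e+00]
347.63478429687865 167.09955976639876
-0.006 334 358 156 178
-0.003 335 359 156 178
0 336 360 156 178
0.003 337 361 156 178
0.006 338 362 156 178
seen 336 359 157 178
side stud tip pix [[347.21937127 184.68748162]
 [346.81192441 195.23493765]]
top stud tip pix [[289.23575618 170.67484776]
 [289.90454044 173.11988367]]
```

View pics/e.png

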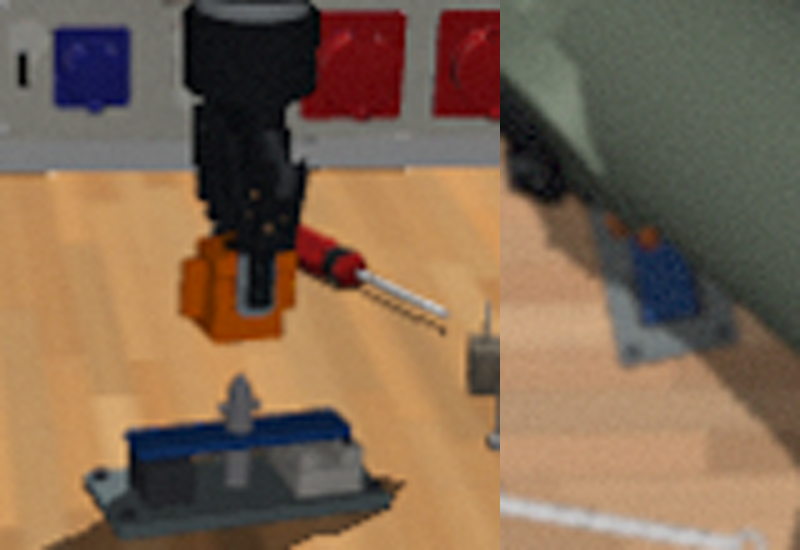

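The knob hangs in line above the stud: the knob's centre column is about 348 and the stud tip is at (348,185). I'll lower it gently.

```bash

python3 -m inch '[[-0.001,-0.002,0.015,0,0,0,1],[0,0,0.01,0,0,0,1],[0,0,0.006,0,0,0,1],[0,0,0,0,0,0,1],[0,0,0,0,0,0,1]]'
python3 -m inch '[[0,0,0.005,0,0,0,1],[0,0,0.004,0,0,0,1],[0,0,0.003,0,0,0,1],[0,0,0,0,0,0,1]]'
python3 -m inch '[[0,0,0.003,0,0,0,1],[0,0,0.002,0,0,0,1],[0,0,0,0,0,0,1]]'
```

```text
clock: 8.05
position: [0.5613, 0.0174, 0.0942]
tool_rot: [3.141, -0.0, -2.952]
force: [-0.1, 0.8, -1.7]
grip_width: 0.0419
finger_force: 51.7
clock: 8.45
position: [0.5611, 0.0171, 0.0819]
tool_rot: [3.141, -0.001, -2.952]
force: [-0.3, 0.3, -2.1]
grip_width: 0.0411
finger_force: 51.7
clock: 8.75
position: [0.5618, 0.0173, 0.0785]
tool_rot: [-3.141, 0.001, -2.952]
force: [-6.8, -2.3, 24.2]
grip_width: 0.0412
finger_force: 55.0
```

It stopped about 17 mm high. I'll wiggle it a little to rule out a misalignment.

```bash

python3 -m inch '[[0,0,0,0,0,0.08,1],[0,0,0,0,0,0,1],[0,0,0,0,0,-0.08,1],[0,0,0,0,0,-0.08,1],[0,0,0,0,0,0,1]]'
python3 -m inch '[[0,0,0,0,0,0.08,1],[0,0.001,0,0,0,0,1],[0,-0.002,0,0,0,0,1],[0,0.001,0,0,0,0,1],[0,0,0,0,0,0,1]]'
```

```text
clock: 9.25
position: [0.5624, 0.0173, 0.0786]
tool_rot: [-3.141, 0.002, -2.87]
force: [-1.8, -2.2, 21.0]
grip_width: 0.0416
finger_force: 54.6
clock: 9.75
position: [0.5626, 0.018, 0.0787]
tool_rot: [3.142, 0.003, -2.952]
force: [-0.7, 0.7, 19.9]
grip_width: 0.0415
finger_force: 54.1
```

Wrong knob. I'll take it back to the left.

```bash

python3 -m inch '[[0,0,-0.01,0,0,0,1],[0,0,-0.025,0,0,0,1],[0,0,-0.03,0,0,0,1],[0,0.02,0,0,0,0,1],[0,0.04,0,0,0,0,1]]'
python3 -m inch '[[0,0.045,0,0,0,0,1],[0,0.045,0,0,0,0,1],[0,0.03,0,0,0,0,1],[0,0.02,0,0,0,0,1],[0,0,0,0,0,0,1]]'
python3 -m inch '[[0,0,0.03,0,0,0,1],[0,0,0.035,0,0,0,1],[0,0,0.03,0,0,0,1],[0,0,0.015,0,0,0,1],[0,0,0,0,0,0,1]]'
```

```text
clock: 10.25
position: [0.5509, 0.0738, 0.143]
tool_rot: [-3.14, 0.001, -2.958]
force: [0.8, 0.6, -3.2]
grip_width: 0.0417
finger_force: 51.8
clock: 10.75
position: [0.5226, 0.2168, 0.1429]
tool_rot: [3.14, 0.0, -2.948]
force: [-0.5, 0.2, -0.7]
grip_width: 0.0417
finger_force: 51.7
clock: 11.25
position: [0.5231, 0.2129, 0.0311]
tool_rot: [-3.141, -0.002, -2.953]
force: [-0.3, 0.2, -1.1]
grip_width: 0.0413
finger_force: 51.7
```

```bash

python3 -m inch '[[0,0,0.008,0,0,0,1],[0,0,0.005,0,0,0,1],[0,0,0,0,0,0,1]]'
python3 -m inch '[[0,0,0,0,0,0,0],[0,0,0,0,0,0,0],[0,0,0,0,0,0,0],[0,0,0,0,0,0,0],[0,0,0,0,0,0,0]]'
python3 -m inch '[[0,0,-0.03,0,0,0,0],[0,0,-0.045,0,0,0,0],[0,0,-0.045,0,0,0,0],[0,0,-0.045,0,0,0,0],[0,0,0,0,0,0,0]]'
```

```text
clock: 11.55
position: [0.5239, 0.2135, 0.0195]
tool_rot: [-3.142, 0.0, -2.953]
force: [0.1, -0.1, -2.2]
grip_width: 0.0416
finger_force: 51.7
clock: 12.05
position: [0.5238, 0.2136, 0.0194]
tool_rot: [3.142, 0.0, -2.952]
force: [0.3, 0.2, 0.1]
grip_width: 0.0853
finger_force: 0.0
clock: 12.55
position: [0.5254, 0.215, 0.1896]
tool_rot: [3.14, 0.007, -2.952]
force: [0.7, 0.2, -1.1]
grip_width: 0.0852
finger_force: 0.0
```

```bash

python3 - <<'E'
from h import *
d=np.load("cal.npz");a,b=d["a"],d["b"]
from scipy import ndimage as N
def pick(m,n,p):
    m=cv2.morphologyEx(m.astype(np.uint8),cv2.MORPH_CLOSE,np.ones((5,5))); L,_=N.label(m); u,v=px(n,[*p,.03])[0].astype(int)
    w=L[v-4:v+5,u-4:u+5]; k=np.bincount(w[w>0]).argmax(); return (L==k).astype(np.float32)
for p in((.521,.222),(.491,-.288)):
  for sm in(120,150,170):
    for n,im,S in(("top",a,sm),("side",b,sm+20)):
        m=pick(hue(im,3,12,S),n,p); r=fit({n:m},[*p,-.4],0,KN,18); print(p,n,sm,int(m.sum()),r.x.round(4),np.degrees(r.x[2]).round(1)%180,round(r.fun,1))
E
```

```text
(0.521, 0.222) top 120 285 [ 0.5214  0.2217 -0.3035] 162.6 33.8
(0.521, 0.222) side 120 230 [0.5201 0.2188 1.9854] 113.8 110.4
(0.521, 0.222) top 150 245 [ 0.5203  0.2213 -0.2369] 166.4 67.8
(0.521, 0.222) side 150 230 [0.5201 0.2188 1.9854] 113.8 110.4
(0.521, 0.222) top 170 186 [0.5203 0.221  0.457 ] 26.2 117.3
(0.521, 0.222) side 170 229 [0.5201 0.2188 1.9854] 113.8 111.4
(0.491, -0.288) top 120 282 [ 0.4909 -0.2891  0.0715] 4.1 30.1
(0.491, -0.288) side 120 455 [ 0.4907 -0.2876  0.4171] 23.9 248.3
(0.491, -0.288) top 150 236 [ 0.4918 -0.2891 -0.0254] 178.5 63.0
(0.491, -0.288) side 150 454 [ 0.4909 -0.2891  0.3929] 22.5 248.9
(0.491, -0.288) top 170 177 [ 0.4913 -0.2879 -0.1389] 172.0 119.7
(0.491, -0.288) side 170 448 [ 0.491  -0.2883  0.3967] 22.7 255.2
```

```bash

python3 -m inch '[[0,0,0,0,0,0.11,0],[0.006,-0.03,0,0,0,0,0.3],[0.006,-0.045,0,0,0,0,0.3],[0.006,-0.045,0,0,0,0,0.3],[0.006,-0.045,0,0,0,0,0.3]]'
python3 -m inch '[[0.007,-0.045,0,0,0,0,0.3],[0.007,-0.045,0,0,0,0,0.3],[0.007,-0.045,0,0,0,0,0.3],[0.007,-0.045,0,0,0,0,0.3],[0.007,-0.045,0,0,0,0,0.3]]'
python3 -m inch '[[0.007,-0.045,0,0,0,0,0.3],[0.007,-0.045,0,0,0,0,0.3],[0,-0.02,0,0,0,0,0.3],[0,0,0.04,0,0,0,0.3],[0,0,0,0,0,0,0.3]]'
python3 - <<'E'
from h import *
s=telemetry.observe();print(s['qpos'],s['position'],s['tool_rot'],s['grip_width'])
E
```

```text
clock: 13.05
position: [0.5124, 0.0456, 0.1841]
tool_rot: [-3.141, -0.0, -3.062]
force: [1.3, -0.8, -0.6]
grip_width: 0.0596
finger_force: 0.0
clock: 13.55
position: [0.4952, -0.1818, 0.1842]
tool_rot: [-3.141, -0.0, -3.062]
force: [0.5, 0.2, -0.3]
grip_width: 0.0599
finger_force: 0.0
clock: 14.05
position: [0.4883, -0.2905, 0.1408]
tool_rot: [3.138, -0.005, -3.063]
force: [-1.2, 0.8, -0.3]
grip_width: 0.0599
finger_force: 0.0
[ 1.03254812  0.69571722 -0.88212202  1.7980298   0.64212325  0.96893687
  1.52756197] [ 0.48826825 -0.29046121  0.14077773] [ 3.13842419 -0.00452251 -3.06328856] 0.05985871882669169
```

Next I'll go down to just above the knob and look from the side.

```bash

python3 -m inch '[[-0.002,0.001,0.03,0,0,0,0.3],[0,0,0.03,0,0,0,0.3],[0,0,0,0,0,0,0.3],[0,0,0,0,0,0,0.3]]'
python3 - <<'E'
from h import *
save("side","f.png",(275,170,395,270),5)
E
```

```text
clock: 14.45
position: [0.4929, -0.2889, 0.0856]
tool_rot: [3.141, 0.0, -3.061]
force: [1.0, -0.3, 0.4]
grip_width: 0.0598
finger_force: 0.0
```

View pics/f.png

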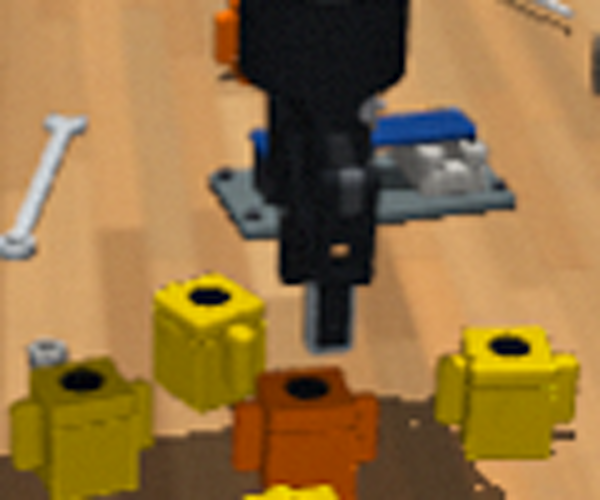

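```bash

python3 - <<'E'
from h import *
print(at("side",(336.2,247.4),.052), (px("side",[[.4929,-.2889,.0856],[.491,-.2887,.052],[.4929+.003,-.2889-.030,.09]])-[275,170])*5)
a=np.load("cal.npz")["a"]; print(at("top",(190+596/3,140+160/3),.052))
E
```

```text
[ 0.49151703 -0.28968094  0.052     ] [[310.64024537 323.60615857]
 [304.66295566 385.97462914]
 [325.4476398  347.20538651]]
[ 0.48926941 -0.28954536  0.052     ]
```

The projections agree: the disc at crop (306,387) gives (0.491, -0.289). I'll descend and grip.

```bash

python3 -m inch '[[0.002,0,0.025,0,0,0,0.3],[0,0,0.025,0,0,0,0.3],[0,0,0.018,0,0,0,0.3],[0,0,0,0,0,0,0.3],[0,0,0,0,0,0,0.3]]'
python3 -m inch '[[0,0,0,0,0,0,1],[0,0,0,0,0,0,1],[0,0,0,0,0,0,1],[0,0,0,0,0,0,1],[0,0,0,0,0,0,1]]' 50
python3 -m inch '[[0,0,-0.03,0,0,0,1],[0,0,-0.04,0,0,0,1],[0,0,-0.04,0,0,0,1],[0,0,0,0,0,0,1],[0,0,0,0,0,0,1]]'
```

```text
clock: 15.0
position: [0.491, -0.2896, 0.0174]
tool_rot: [-3.141, 0.001, -3.062]
force: [0.2, -0.2, -0.3]
grip_width: 0.0597
finger_force: 0.0
clock: 15.5
position: [0.4911, -0.29, 0.0177]
tool_rot: [-3.14, 0.001, -3.063]
force: [-1.2, 0.1, 9.4]
grip_width: 0.0414
finger_force: 50.2
clock: 16.0
position: [0.4906, -0.2901, 0.1276]
tool_rot: [-3.14, 0.001, -3.063]
force: [-0.4, -0.5, -1.8]
grip_width: 0.0413
finger_force: 51.3
```

```bash

python3 -m inch '[[0,0,0,0,0,-0.111,1],[-0.01,0.02,0,0,0,0,1],[-0.018,0.042,0,0,0,0,1],[-0.018,0.042,0,0,0,0,1],[-0.018,0.042,0,0,0,0,1]]'
python3 -m inch '[[-0.018,0.042,0,0,0,0,1],[-0.018,0.042,0,0,0,0,1],[-0.018,0.04,0,0,0,0,1],[-0.0095,0.019,0,0,0,0,1],[0,0,0,0,0,0,1]]'
python3 -m inch '[[0,0,0,0,0,0,1],[0,0,0,0,0,0,1]]'
python3 - <<'E'
from h import *
s=telemetry.observe();p=s['position'];z=p[2]-.0177;print(s['qpos'],p,s['tool_rot'])
b=grab_frame("side")
m=cv2.morphologyEx(hue(b,3,16,190).astype(np.uint8),cv2.MORPH_CLOSE,np.ones((3,3)))
u,v=px("side",[p[0],p[1],z+.026])[0].astype(int)
ys,xs=np.nonzero(m[v-25:v+25,u-25:u+25]);print("seen",xs.min()+u-25,xs.max()+u-25)
for d in(-.003,0,.003):
    ys,xs=np.nonzero(sil("side",[p[0]+d,p[1],.19],z,KN)>.5); print(d,xs.min(),xs.max())
cv2.imwrite("pics/g.png",cv2.resize(b[110:220,300:400],(500,550),interpolation=cv2.INTER_CUBIC)[:,:,::-1])
E
```

```text
clock: 16.5
position: [0.5252, -0.1326, 0.1255]
tool_rot: [3.141, -0.001, -2.952]
force: [1.6, 0.5, -0.5]
grip_width: 0.0413
finger_force: 51.3
clock: 17.0
position: [0.5609, 0.0222, 0.1258]
tool_rot: [3.14, -0.0, -2.947]
force: [-0.5, -0.9, -1.3]
grip_width: 0.0413
finger_force: 51.3
clock: 17.2
position: [0.5606, 0.017, 0.1257]
tool_rot: [-3.141, -0.001, -2.953]
force: [0.3, -0.5, -0.7]
grip_width: 0.0417
finger_force: 51.3
[ 0.47379918  0.71176202 -0.89122763  1.83069691  0.68116165  0.9392967
  1.03354529] [0.56058495 0.01703912 0.12572724] [-3.14126449e+00 -1.15912875e-03 -2.95262365e+00]
seen 323 372
-0.003 335 359
0 336 360
0.003 337 361
```

View pics/g.png

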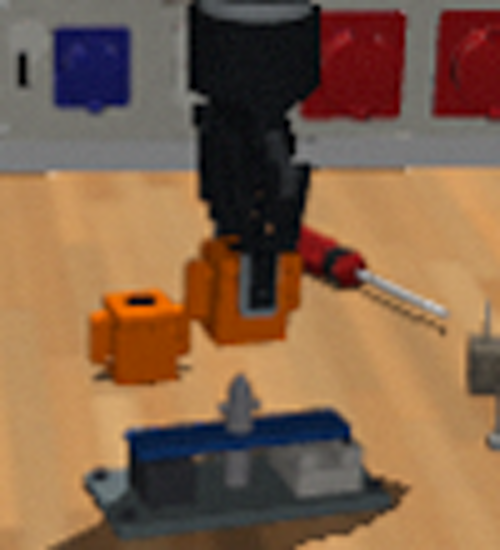

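The held knob is at crop (243,290) over the stud tip at (240,378), and the wrong knob stands upright at left (140,335). Lowering it now.

```bash

python3 -m inch '[[0,0.001,0.015,0,0,0,1],[0,0,0.01,0,0,0,1],[0,0,0.006,0,0,0,1],[0,0,0,0,0,0,1]]'
python3 -m inch '[[0,0,0.005,0,0,0,1],[0,0,0.004,0,0,0,1],[0,0,0.003,0,0,0,1],[0,0,0,0,0,0,1]]'
python3 -m inch '[[0,0,0.003,0,0,0,1],[0,0,0.002,0,0,0,1],[0,0,0,0,0,0,1]]'
```

```text
clock: 17.65
position: [0.5602, 0.0191, 0.0941]
tool_rot: [3.141, -0.002, -2.951]
force: [-0.6, 0.1, -0.8]
grip_width: 0.0415
finger_force: 51.3
clock: 18.05
position: [0.5607, 0.0192, 0.083]
tool_rot: [3.142, -0.0, -2.951]
force: [0.1, -0.2, -0.6]
grip_width: 0.0411
finger_force: 51.3
clock: 18.35
position: [0.5607, 0.0192, 0.078]
tool_rot: [3.142, -0.0, -2.951]
force: [0.6, 0.8, -1.9]
grip_width: 0.0416
finger_force: 51.3
```

It passes the pin freely, so I'll continue down.

```bash

python3 -m inch '[[0,0,0.004,0,0,0,1],[0,0,0.004,0,0,0,1],[0,0,0.003,0,0,0,1],[0,0,0,0,0,0,1]]'
python3 -m inch '[[0,0,0.002,0,0,0,1],[0,0,0.0015,0,0,0,1],[0,0,0,0,0,0,1]]'
```

```text
clock: 18.75
position: [0.5606, 0.0193, 0.0668]
tool_rot: [3.141, -0.001, -2.951]
force: [-0.2, 0.3, -1.6]
grip_width: 0.0418
finger_force: 51.3
clock: 19.05
position: [0.5608, 0.0193, 0.0638]
tool_rot: [-3.142, 0.0, -2.951]
force: [0.1, 0.1, -0.7]
grip_width: 0.0415
finger_force: 51.4
```

```bash

python3 -m inch '[[0,0,0.001,0,0,0,1],[0,0,0,0,0,0.1,1],[0,0,0,0,0,0.14,1],[0,0,0,0,0,0.14,1],[0,0,0,0,0,0,1]]'
python3 -m inch '[[0,0,0,0,0,0.14,1],[0,0,0,0,0,0.14,1],[0,0,0,0,0,0.14,1],[0,0,0,0,0,0.14,1],[0,0,0,0,0,0,1]]'
python3 -c "
from h import *
s=telemetry.observe();print(s['moment'],s['qpos'])"
```

```text
clock: 19.55
position: [0.5618, 0.0194, 0.0637]
tool_rot: [3.141, 0.002, 2.946]
force: [0.7, -0.3, 12.0]
grip_width: 0.0412
finger_force: 52.6
clock: 20.05
position: [0.5618, 0.0195, 0.0637]
tool_rot: [3.14, 0.002, 2.386]
force: [-0.1, -1.2, 10.9]
grip_width: 0.0415
finger_force: 52.7
[-0.18258518  0.07415691 -0.08739953] [ 0.28508207  0.72353448 -0.60553218  1.86921484  0.59774026  0.73512461
  0.1554041 ]
```

```bash

python3 -m inch '[[0,0,0,0,0,0.14,1],[0,0,0,0,0,0.14,1],[0,0,0,0,0,0.14,1],[0,0,0,0,0,0.1,1],[0,0,0,0,0,0,1]]'
python3 -m inch '[[0,0,0,0,0,0.06,1],[0,0,0,0,0,0.04,1],[0,0,0,0,0,0,1]]'
python3 -c "
from h import *
s=telemetry.observe();print(s['moment'],s['qpos'])"
```

```text
clock: 20.55
position: [0.5618, 0.0191, 0.0638]
tool_rot: [3.14, 0.001, 1.868]
force: [2.0, -2.2, 11.0]
grip_width: 0.0412
finger_force: 52.6
clock: 20.85
position: [0.5621, 0.0185, 0.0637]
tool_rot: [3.139, 0.002, 1.77]
force: [3.2, -5.9, 10.6]
grip_width: 0.0415
finger_force: 52.6
[-1.2782041  -0.53581346  0.05280217] [ 0.18241776  0.69001168 -0.45263804  1.87429718  0.46149335  0.67947341
 -0.34600864]
```

The knob has turned 89.5°. I'll release it and retreat.

```bash

python3 -m inch '[[0,0,0,0,0,0,0],[0,0,0,0,0,0,0],[0,0,0,0,0,0,0],[0,0,0,0,0,0,0],[0,0,0,0,0,0,0]]'
python3 -m inch '[[0,0,-0.02,0,0,0,0],[0,0,-0.04,0,0,0,0],[0,0,-0.045,0,0,0,0],[0,0,-0.045,0,0,0,0],[0,0,-0.03,0,0,0,0]]'
python3 -m inch '[[0,-0.04,0,0,0,0,0],[0,-0.04,0,0,0,0,0],[0,-0.04,0,0,0,0,0],[0,0,0,0,0,0,0],[0,0,0,0,0,0,0]]'
python3 - <<'E'
from h import *
a=grab_frame("side")
cv2.imwrite("pics/h.png",cv2.resize(a[120:260,270:400],(650,600),interpolation=cv2.INTER_CUBIC)[:,:,::-1])
print((px("side",[[.5605,.018,.098],[.5605,.018,.046]])-[270,120])*[5,600/140])
E
```

```text
clock: 21.35
position: [0.5607, 0.0193, 0.0627]
tool_rot: [-3.141, -0.0, 1.772]
force: [-0.1, -0.4, 0.2]
grip_width: 0.0852
finger_force: 0.0
clock: 21.85
position: [0.5612, 0.0195, 0.2459]
tool_rot: [3.139, 0.0, 1.772]
force: [0.9, -0.7, -0.3]
grip_width: 0.0851
finger_force: 0.0
clock: 22.35
position: [0.4432, -0.005, 0.2433]
tool_rot: [3.141, 0.001, 1.771]
force: [0.9, -0.4, 1.2]
grip_width: 0.0854
finger_force: 0.0
[[388.03525212 252.90312035]
 [384.89329817 322.41711429]]
```

View pics/h.png

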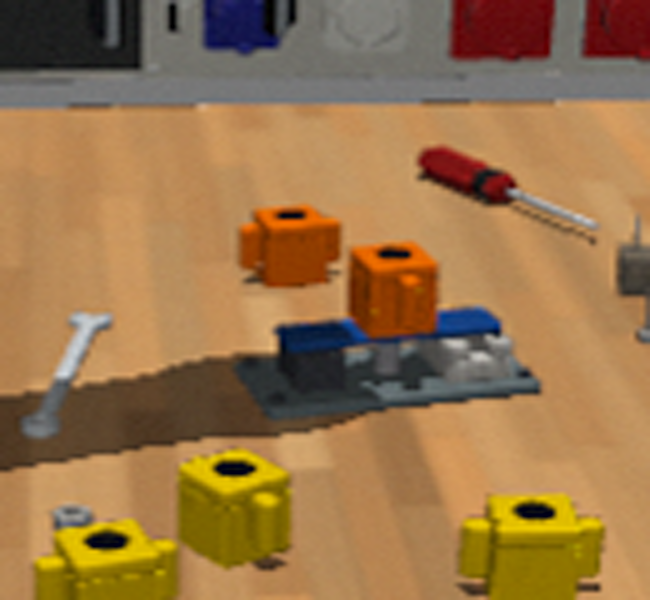

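The right knob sits flush on the strap at crop (393,290), with its wings across the strap. The wrong knob stands on the worktop at (290,245), and the gripper is clear.

```bash
python3 -c "
from workcell import bot;print(bot.job_done())"
```

```text
the job is handed in; nothing more can be done
None
```

The knob from the right of the fixture fit: it is fully down on the strap, locked with a quarter turn clockwise (89.5°) and released; the wrong knob stands on the worktop clear of the fixture, and the job is handed in (no verdict was returned).

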